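# Close and bolt down a shield box cover

## Robot

A 6-joint arm with a two-finger parallel gripper is mounted at the origin on the work surface. World frame = base frame: x ahead of the robot, y to its left, z up, the work surface at z = 0. Lengths are in mm, angles in rad, forces in N, time in s.
With the tool pointing down it reaches from about 400 to 925 mm from the base axis. Payload 12.5 kg.
Tool frame: the origin (TCP) lies between the finger pads; the fingertips stand 25 mm ahead of it and the grasp point (between the pads) lies 6 mm ahead of it; z points along the fingers, y is the line along which they close (so a half turn about z gives the same grasp; the last joint's range is limited). The gripper opens to 95 mm and grips with 3 to 60 N. Pads are 20 mm wide; open, the fingers measure 119 mm over their backs; the gripper's body (75 mm by 180 mm) begins 59 mm behind the grasp point.
Start: joints at [-1.255, 0.491, 1.559, -0, 1.092, -0.106], TCP at [255.9, -570.227, 239.661] pointing down, gripper open.
Joint ranges: [-3.1, 3.1], [-0.84, 2.19], [0.05, 2.79], [-1.13, 4.28], [0.06, 2.93], [-2.69, 2.69]. Speed limits (rad/s): [2.22, 2.22, 2.79, 3.14, 3.14, 3.14].

## Interface

Orientations are given as [roll, pitch, yaw] about the fixed x, y, z axes, in that order (R = Rz(yaw) Ry(pitch) Rx(roll)).
In Python, from cell import state, read_camera, job_done, cut_out gives the robot as it stands. The module is installed in compiled form; this text tells all that it offers.
- The arm moves only by the tool jog_arm, never from a script. Its argument "motion" is a list of rows, each a list of 2 entries, a list of its own where there are three numbers: the shift along the tool's x, y, z in mm, then the turn about the tool's z in rad. A call has 1 to 5 rows; each row is the pose to reach, as a shift and turn from the pose commanded when the call began, along the tool's axes at that moment; what a row does not reach only later rows make up. A row lasts 1/10 s, in which the tool goes at most 50 mm and 8.59 degrees, less where a joint would pass 70% of its speed; a pose out of reach is approached as far as the arm can. A call with a gripper value outside its range is refused whole. "grip" is the closure, from 0 (fully open) to 1 (shut), set as the call begins (left out, the last holds). The fingers move at their own pace and stop on an object; the grip force is fixed at half the most. Time passes only in rows, so rows that repeat a pose let the fingers close. It gives the time, the measured TCP pose, the force, the opening and the grip force at its end, in the units of the state.
- state(): the state, without advancing time (a new reading comes with each control period).
- read_camera(name): name is "scene" or "side" or "wrist"; returns a dict with "img" (384x512x3 uint8, blue, green, red), "vertical_fov" (degrees; the focal length in pixels is half the picture's height over the tangent of half this angle, whatever the lens; pixels are square), "cx", "cy" (the principal point, pixels), "extrinsics" (4x4, takes a point from camera to world coordinates). Camera axes: x right, y up, looking along -z (the intrinsics and any distortion apply to the point x, -y, -z); pixel columns grow to the right and rows downward; lengths in mm; the calibration is good to about 2 mm. A picture is of the moment at which its call begins. There is no depth.
- job_done(): hands the job in; it is judged then, once.
Trained networks look in a picture, given as the dict that the camera call returned (one of the last four; its "shot" number tells which), for a name from the list of things; names that differ only in an ending like _2 or _b are one class to them, and where a whole thing is asked for, a point or a joint stands for the part that bears it (a point fixed in the world has none). Each returns a list of dicts, best first, with "p" (0 to 1); they miss things now and then, are a little off and sometimes report something else, mostly with a low value. They report only what shows in the picture. A call takes as long as a camera call.
- cut_out(name, picture): "region" (384x512 bool, what is visible of it) and "box" ([left, top, right, bottom] in pixels, round what is visible of it).
The state is a dict: "t": time; "joints": joint angles; "qvel": joint speeds; "tau": joint torques, N m; "eef_pos": TCP position; "tcp_rot": TCP orientation; "ft_force": force on the tool from outside, world axes, zero at the start; "moment": the same for the moment, N m; "opening": opening from 0.0 (shut) to 1.0 (fully open); "grip_force": force on a finger pad.
Only numpy, scipy, OpenCV 4.12 (cv2) and the standard library are available. Lean on these libraries where they do the work, as an engineer would, in place of code of your own. Each camera call takes 0.05 s, during which the arm holds its last target. There are 200 camera calls.

## Task

Close the hinged cover of the sloping shield box onto its gasket by its handle bar, then tighten its four wing screws clockwise in cross order: first two screws diagonally opposite each other, then the other two. Turn each screw just until its wing lies over the black line under it, neither short nor overtightened, so that the gasket is pressed evenly. Leave the cover closed and do not disturb the other things on the bench.

Things in the scene. Friction and masses are not known exactly. Their poses are not given: they have to be found in the camera images.
- enclosure: Fixed aluminium shield box, low side facing away from the robot, (172 x 190 x 85 mm deep) on a black breadboard (270 x 350 x 12 mm). Origin: on the table, under the box; z up, +x from its low side to its hinge side, +y to the left as seen from its low side. Its open, gasket-rimmed face slopes 30 degrees, rising along +x: outward normal (-0.5, 0, 0.866), up-slope direction (0.866, 0, 0.5) in this frame. Cover hinge line: parallel to y at x = 80 mm, z = 175 mm.
- cover (a joint): Hinge of the aluminium cover (8 mm thick, reaching 170 mm from the hinge line, 190 mm wide), rad: 0 = closed flat on the gasket, positive = swung up open about its upper edge. Stiff: the cover stays where it is left; moving it takes 1 to 7 N at the handle.
- handle_bar (a point): Middle of the cover's handle, a 12 mm round steel bar 110 mm long, parallel to the hinge line, on two arms beyond the cover's free edge, with a 39 mm gap to that edge. 215 mm from the hinge line, in the middle of the cover's thickness (4 mm outward of the hinge plane). Cover closed: about 56 mm above the breadboard.
- wing_high_left (a point): Wing centre of the high left steel wing screw, square on the cover, 32 mm from the hinge line, 60 mm left (+y) of the middle. Wing 60 mm across, 9 mm thick, 25 mm tall; this point is 28 mm above the cover's outer face, 36 mm above the gasket plane through the hinge line. Below the wing only a 9 mm stem and a 20 mm washer, 4 mm high. A thin black line on the cover under it runs parallel to the hinge.
- screw_high_left (a joint): Turn of the high left screw, rad, growing as it is tightened (clockwise seen looking down on the cover's outer face). 1.5 = tight: wing over its black line, parallel to the hinge line; below that the wing is turned anticlockwise of the line by 1.5 - value. Starts 0.8 to 1.4 short. No stop at the line: it can be overtightened. Steady friction 0.12 N m; stays where left.
- wing_high_right (a point): Wing centre of the high right steel wing screw, square on the cover, 32 mm from the hinge line, 60 mm right (-y) of the middle. Wing 60 mm across, 9 mm thick, 25 mm tall; this point is 28 mm above the cover's outer face, 36 mm above the gasket plane through the hinge line. Below the wing only a 9 mm stem and a 20 mm washer, 4 mm high. A thin black line on the cover under it runs parallel to the hinge.
- screw_high_right (a joint): Turn of the high right screw, rad, growing as it is tightened (clockwise seen looking down on the cover's outer face). 1.5 = tight: wing over its black line, parallel to the hinge line; below that the wing is turned anticlockwise of the line by 1.5 - value. Starts 0.8 to 1.4 short. No stop at the line: it can be overtightened. Steady friction 0.12 N m; stays where left.
- wing_low_left (a point): Wing centre of the low left steel wing screw, square on the cover, 142 mm from the hinge line, 60 mm left (+y) of the middle. Wing 60 mm across, 9 mm thick, 25 mm tall; this point is 28 mm above the cover's outer face, 36 mm above the gasket plane through the hinge line. Below the wing only a 9 mm stem and a 20 mm washer, 4 mm high. A thin black line on the cover under it runs parallel to the hinge.
- screw_low_left (a joint): Turn of the low left screw, rad, growing as it is tightened (clockwise seen looking down on the cover's outer face). 1.5 = tight: wing over its black line, parallel to the hinge line; below that the wing is turned anticlockwise of the line by 1.5 - value. Starts 0.8 to 1.4 short. No stop at the line: it can be overtightened. Steady friction 0.12 N m; stays where left.
- wing_low_right (a point): Wing centre of the low right steel wing screw, square on the cover, 142 mm from the hinge line, 60 mm right (-y) of the middle. Wing 60 mm across, 9 mm thick, 25 mm tall; this point is 28 mm above the cover's outer face, 36 mm above the gasket plane through the hinge line. Below the wing only a 9 mm stem and a 20 mm washer, 4 mm high. A thin black line on the cover under it runs parallel to the hinge.
- screw_low_right (a joint): Turn of the low right screw, rad, growing as it is tightened (clockwise seen looking down on the cover's outer face). 1.5 = tight: wing over its black line, parallel to the hinge line; below that the wing is turned anticlockwise of the line by 1.5 - value. Starts 0.8 to 1.4 short. No stop at the line: it can be overtightened. Steady friction 0.12 N m; stays where left.
- screw_jar: Bystander, leave alone: closed glass jar 44 mm wide, 60 mm tall, standing on the breadboard beside the shield box. Origin at its underside.
- wrench: Bystander, leave alone: 150 mm steel wrench lying on the breadboard on the other side of the box. Origin at its underside, half-way along.
- rf_module: Bystander, leave alone: 60 x 50 x 60 mm aluminium block on the table to the right. Origin at its underside.
- post_holder: Bystander, leave alone: 120 mm tall post on a 60 mm round foot, on the table to the right. Origin at its underside.
- absorber_tile: Bystander, leave alone: 90 mm square ribbed tile on the table to the left. Origin at its underside.
- screwdriver: Bystander, leave alone: 180 mm screwdriver lying on the table to the left. Origin at its underside, half-way along.
- tape_roll: Bystander, leave alone: 90 mm roll of tape lying on the table to the left. Origin at its underside.

How it is judged (in metres and radians):
On the way, in this order (a step that is already met when the one before it is completed fails the run):
1. the cover is closed (within 0.04 rad) while all four screws are still loose (under 1.25 rad) (value of joint cover below 0.04 rad and value of joint each of screw_high_left, screw_high_right, screw_low_left, screw_low_right below 1.25 rad), for 0.2 s.
2. two diagonally opposite screws are tight (1.36 to 1.64 rad) while the other two are still loose (under 1.25 rad), the cover closed (value of joint cover below 0.04 rad and ((value of joint screw_high_left between 1.36 and 1.64 rad and value of joint screw_low_right between 1.36 and 1.64 rad and value of joint each of screw_high_right, screw_low_left below 1.25 rad) or (value of joint screw_high_right between 1.36 and 1.64 rad and value of joint screw_low_left between 1.36 and 1.64 rad and value of joint each of screw_high_left, screw_low_right below 1.25 rad))), for 0.2 s.
At the end, for the whole second after the job is handed in: The cover is closed (within 0.04 rad) and all four wing screws stand with the wing over its line (joint 1.36 to 1.64 rad, that is 8 degrees either way) (value of joint cover below 0.04 rad and value of joint screw_high_left between 1.36 and 1.64 rad and value of joint screw_high_right between 1.36 and 1.64 rad and value of joint screw_low_left between 1.36 and 1.64 rad and value of joint screw_low_right between 1.36 and 1.64 rad); the robot touches nothing.
It fails at once if a wing screw is overtightened, over 0.3 rad past its line (value of joint any of screw_high_left, screw_high_right, screw_low_left, screw_low_right above 1.8 rad).
It fails at once if a bystander is moved by more than 30 mm (distance of any of screw_jar, wrench, rf_module, post_holder, absorber_tile, screwdriver, tape_roll from where it was at the start of the episode above 0.03 m).
It also fails if it takes over 67 s, if anything falls off the work surface, if the arm or the gripper's body presses on something with over 40 N, if the wrist force passes 120 N, or if a joint passes its speed limit or range.

## Working session

There is one attempt and no reset: what is moved stays moved. The work goes in short steps, Python scripts to look and compute and a tool call to move; the robot and the scene stay as the last step left them, time stands still between calls to the robot, and variables do not carry over. Pictures are saved under pics/ and viewed, at most 10 in all, crops included, and the job is handed in when it is done.

Besides the shell and the picture viewer there is one more tool, called after ">>>" as name(argument=value, ...) on one line, values as JSON. jog_arm: Moves the arm, as the interface text tells. Its arguments: {"type":"object","properties":{"motion":{"type":"array"},"grip":{"type":"number"}},"required":["motion"]}

```bash
mkdir -p pics; cat > h.py <<'E'
import numpy as np, cv2
from cell import state, read_camera, job_done, cut_out
def cam(n):
    d=read_camera(n); return d
def proj(d,P):
    P=np.atleast_2d(P); E=np.array(d["extrinsics"]); f=192/np.tan(np.radians(d["vertical_fov"]/2))
    p=(P-E[:3,3])@E[:3,:3]; return np.c_[d["cx"]+f*p[:,0]/-p[:,2], d["cy"]+f*p[:,1]/p[:,2]]
def ray(d,uv):
    E=np.array(d["extrinsics"]); f=192/np.tan(np.radians(d["vertical_fov"]/2))
    v=E[:3,:3]@np.array([(uv[0]-d["cx"])/f,-(uv[1]-d["cy"])/f,-1]); return E[:3,3],v/np.linalg.norm(v)
E
python3 - <<'E'
from h import *
a=cam("scene");b=cam("side");c=cam("wrist")
for d,n in((a,"scene"),(b,"side"),(c,"wrist")):
    print(n,{k:v for k,v in d.items() if k!="img"})
cv2.imwrite("pics/a.png",np.vstack([np.hstack([a["img"],b["img"]])]) if 0 else cv2.resize(np.hstack([a["img"],b["img"]]),(800,300),interpolation=cv2.INTER_AREA))
cv2.imwrite("pics/scene.png",a["img"]);cv2.imwrite("pics/side.png",b["img"]);cv2.imwrite("pics/wrist.png",c["img"])
for d,n in((a,"scene"),(b,"side")):
  for t in ["enclosure","cover","handle_bar","wing_high_left","screw_jar","wrench","rf_module","post_holder","absorber_tile"]:
    for r in cut_out(t,d): print(n,t,round(r["p"],2),r["box"])
print(state())
E
```

```text
scene {'vertical_fov': 42.00174173783219, 'cx': 255.65074618455384, 'cy': 193.51840742083183, 'extrinsics': array([[ 3.14149719e-01, -7.15348771e-01,  6.24168319e-01,
         1.36511021e+03],
       [ 9.49235699e-01,  2.25476628e-01, -2.19344198e-01,
        -2.92985009e+02],
       [ 1.61722345e-02,  6.61389769e-01,  7.49868010e-01,
         1.19184372e+03],
       [ 0.00000000e+00,  0.00000000e+00,  0.00000000e+00,
         1.00000000e+00]]), 'shot': 1}
side {'vertical_fov': 49.374970210746554, 'cx': 255.0356329090723, 'cy': 188.35357326601314, 'extrinsics': array([[-9.83377814e-01, -1.43623150e-01,  1.11087653e-01,
         6.59156272e+02],
       [ 1.81094240e-01, -7.31497504e-01,  6.57355518e-01,
         8.68901832e+02],
       [-1.31511297e-02,  6.66546166e-01,  7.45347742e-01,
         1.11540583e+03],
       [ 0.00000000e+00,  0.00000000e+00,  0.00000000e+00,
         1.00000000e+00]]), 'shot': 2}
wrist {'vertical_fov': 69.42389190677312, 'cx': 255.40263173285706, 'cy': 189.61955513572326, 'extrinsics': array([[ 4.09619432e-01,  8.80445718e-01,  2.38803807e-01,
         3.2
[... 1205 characters left out ...]
308.6, 353.2, 340.8]
{'t': 1.05, 'joints': array([-1.25462736e+00,  4.90920515e-01,  1.55889817e+00, -1.43504850e-05,
        1.09173374e+00, -1.05611891e-01]), 'qvel': array([-0.00105492,  0.00017478,  0.00010301,  0.00052998, -0.00048641,
       -0.00099042]), 'tau': array([-6.56601296e-04, -6.12482357e+01, -2.58428031e+01,  6.93294313e-02,
        4.46809852e-02, -4.88038393e-05]), 'eef_pos': array([ 255.87982308, -570.2287511 ,  239.64882159]), 'tcp_rot': array([3.14155400e+00, 1.69046274e-05, 4.21787468e-01]), 'ft_force': array([-0.22548336,  0.09090675,  0.02867713]), 'moment': array([ 1.08461919e-02, -1.37501847e-02, -6.56129984e-05]), 'grip_force': 0.0, 'opening': 0.9978215705276022}
```

View pics/scene.png

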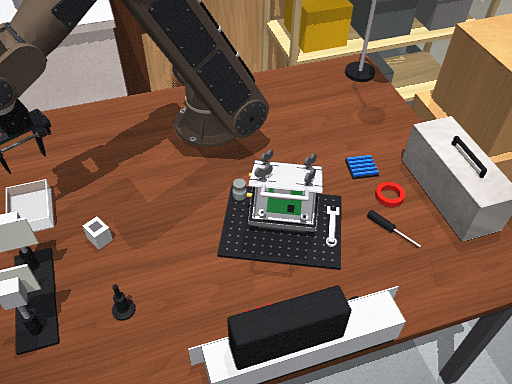

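View pics/side.png

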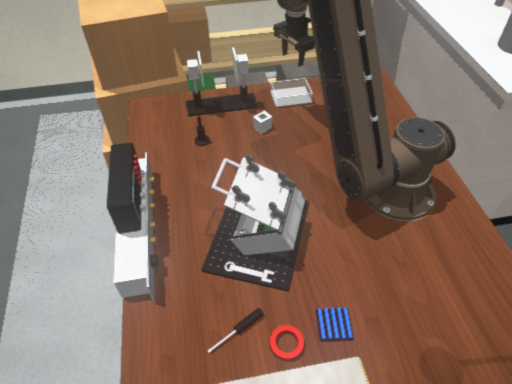

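```bash
python3 - <<'E'
import cv2,numpy as np
a=cv2.imread("pics/scene.png")[140:280,210:350];b=cv2.imread("pics/side.png")[145:295,195:315]
o=np.zeros((600,800,3),np.uint8)
o[:420,:420]=cv2.resize(a,None,fx=3,fy=3,interpolation=cv2.INTER_CUBIC)
o[:450,430:790]=cv2.resize(b,None,fx=3,fy=3,interpolation=cv2.INTER_CUBIC)
cv2.imwrite("pics/crop.png",o)
E
```

```text
(no output)
```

View pics/crop.png

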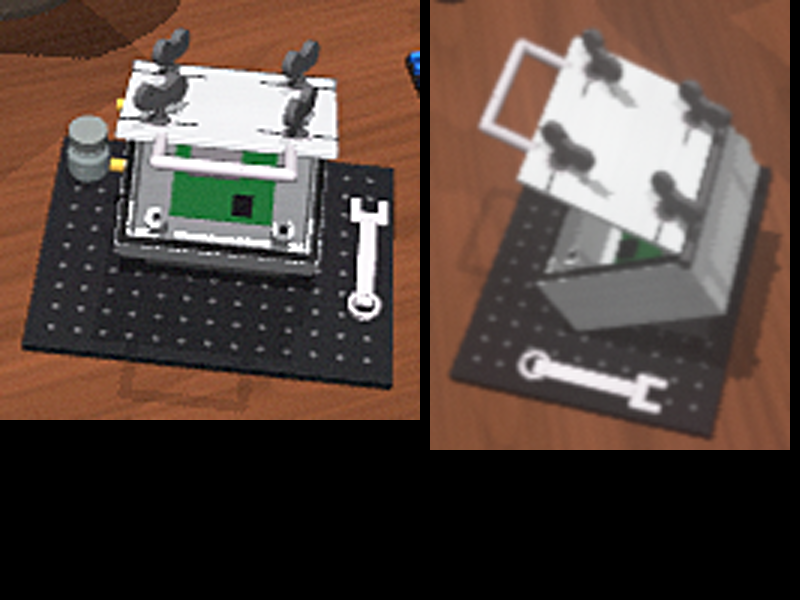

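```bash
cat >> h.py <<'E'
def B(p,bx):  # box frame -> world
    p=np.atleast_2d(p);c,s=np.cos(p0:=bx[2]),np.sin(p0)
    return np.c_[bx[0]+c*p[:,0]-s*p[:,1],bx[1]+s*p[:,0]+c*p[:,1],p[:,2]]
def cov(r,y,h,th=0): # r from hinge, y, h above hinge plane
    a=np.pi/6-th
    return np.array([80-r*np.cos(a)-h*np.sin(a),y,175-r*np.sin(a)+h*np.cos(a)])
E
cat > fit.py <<'E'
from h import *
import pickle,cell
a=cam("scene");b=cam("side")
for d in(a,b): d.pop("img")
pickle.dump((a,b),open("cams.pkl","wb"))
from scipy.optimize import least_squares
def pts(q):
    th,bo=q[3],q[4]; H=[cov(215,55,4,th),cov(215,-55,4,th)]; F=[cov(170,95,4,th),cov(170,-95,4,th)]
    G=[cov(0,95,8,th),cov(0,-95,8,th)]
    bd=lambda sx,sy,z:np.array([bo+sx*135,sy*175,z])
    S=B(np.array(H+F+G+[bd(-1,1,0),bd(-1,-1,0),bd(1,-1,12)]),q)
    D=B(np.array(H+F+[bd(-1,-1,6),bd(1,-1,6),bd(1,1,12)]),q)
    return np.vstack([proj(a,S),proj(b,D)])
obs=np.array([[262.3,193.3],[307.7,197.7],[249.3,186],[322.7,192.7],[255,160.7],[322.3,165],[217.3,256.7],[340.7,269.3],[341,196],
 [226,159],[213,187.3],[244.3,157.7],[225,205.7],[202.3,271],[289,290.7],[308.3,201]])
r=least_squares(lambda q:(pts(q)-obs).ravel(),[550,0,np.pi,.8,0],loss="soft_l1",x_scale=[100,100,1,1,100])
q=r.x;print(q);print(np.round(pts(q)-obs,1))
print("handle",B(cov(215,0,4,q[3]),q)); print("closed handle",B(cov(215,0,4),q))
for r_ in(32,142):
  for y in(60,-60): print(r_,y,B(cov(r_,y,36),q).round(1), "open",B(cov(r_,y,36,q[3]),q).round(1))
E
python3 fit.py
```

```text
[515.86690187  92.64955832   2.71002862   0.93434021  -3.97255985]
[[ 0.1  0.1]
 [-0.8 -0.1]
 [-1.  -1.4]
 [-0.  -1.2]
 [-0.1 -1.3]
 [-0.9  0.5]
 [ 0.   0.1]
 [-0.3  0.3]
 [-0.  -0.9]
 [-0.8  1.4]
 [ 0.5  0.4]
 [-1.6  0.1]
 [-1.  -0.1]
 [-1.1  1.1]
 [-0.1  0.9]
 [ 0.5 -0.1]]
handle [[620.79538164  44.32837838 264.51447794]]
closed handle [[614.14220702  47.39226769  70.96410162]]
32 60 [[459.6  52.5 190.2]] open [[431.7  65.4 220.8]]
32 -60 [[509.8 161.5 190.2]] open [[481.9 174.4 220.8]]
142 60 [[546.2  12.6 135.2]] open [[523.3  23.2 264.7]]
142 -60 [[596.3 121.6 135.2]] open [[573.5 132.2 264.7]]
```

>>> jog_arm(motion=[[[0,0,-45],0],[[0,0,-90],0],[[37,-26,-110],0],[[74,-52,-110],0],[[110,-78,-110],0]], grip=1)

```text
t: 1.65
eef_pos: [324.8, -452.7, 350.3]
tcp_rot: [3.14, -0.0, 0.421]
ft_force: [0.6, -0.5, 0.5]
opening: 0.635
grip_force: 0.0
```

>>> jog_arm(motion=[[[37,-26,0],0],[[74,-52,0],0],[[110,-78,0],0],[[147,-104,0],0],[[184,-130,0],0]])

```text
t: 2.15
eef_pos: [439.5, -258.4, 349.9]
tcp_rot: [3.141, -0.0, 0.422]
ft_force: [0.9, 0.6, -0.3]
opening: 0.218
grip_force: 0.0
```

>>> jog_arm(motion=[[[37,-26,0],0],[[74,-52,0],0],[[110,-78,0],0],[[147,-104,0],0],[[184,-130,0],0]])

```text
t: 2.65
eef_pos: [554.3, -64.3, 349.8]
tcp_rot: [3.141, -0.0, 0.422]
ft_force: [0.1, -0.5, 0.5]
opening: 0.004
grip_force: 0.0
```

>>> jog_arm(motion=[[[0,0,0],-0.145],[[0,0,0],-0.29],[[0,0,0],-0.435],[[0,0,0],-0.58],[[0,0,0],-0.725]])

```text
t: 3.15
eef_pos: [553.6, -66.1, 349.7]
tcp_rot: [3.141, 0.0, 1.153]
ft_force: [0.1, -0.4, -0.8]
opening: 0.003
grip_force: 0.0
```

>>> jog_arm(motion=[[[0,0,0],-0.145],[[0,0,0],-0.29],[[0,0,0],-0.435],[[0,0,0],-0.58],[[0,0,0],-0.725]])

```text
t: 3.65
eef_pos: [553.6, -66.1, 349.7]
tcp_rot: [3.142, 0.0, 1.878]
ft_force: [-0.6, -0.6, 0.3]
opening: 0.008
grip_force: 0.0
```

>>> jog_arm(motion=[[[0,0,0],-0.145],[[0,0,0],-0.29],[[0,0,0],-0.435],[[0,0,0],-0.58],[[0,0,0],-0.725]])

```text
t: 4.15
eef_pos: [553.6, -66.1, 349.6]
tcp_rot: [-3.142, 0.0, 2.603]
ft_force: [0.1, -0.1, 0.7]
opening: 0.005
grip_force: 0.0
```

>>> jog_arm(motion=[[[0,0,0],-0.113],[[-5,42,0],-0.113],[[-10,84,0],-0.113],[[-15,126,0],-0.113],[[-15,126,0],-0.113]])

```text
t: 4.65
eef_pos: [633.6, 37.2, 348.7]
tcp_rot: [3.141, -0.001, 2.713]
ft_force: [-0.2, -0.3, -0.5]
opening: 0.007
grip_force: 0.0
```

```bash
cat > see.py <<'E'
from h import *
import sys
q=[515.87,92.65,2.710]; th=float(sys.argv[2]) if len(sys.argv)>2 else 0
d=cam("wrist"); im=d["img"].copy()
P=[cov(215,y,4,th) for y in(-55,0,55)]+[cov(r,y,36,th) for r in(32,142) for y in(60,-60)]+[cov(170,y,8,th) for y in(-95,95)]
for u,v in proj(d,B(np.array(P),q)): cv2.drawMarker(im,(int(u),int(v)),(0,0,255),0,10,1)
cv2.imwrite("pics/%s.png"%sys.argv[1],im); s=state(); print(s["t"],s["eef_pos"],s["tcp_rot"],s["joints"])
E
python3 see.py w1 0.934
```

```text
4.7 [632.45731581  35.61038622 348.77385105] [-3.14128033e+00 -7.95913900e-04  2.71247797e+00] [-4.79775449e-02  4.21655836e-01  1.38119095e+00  6.32035521e-06
  1.33960084e+00 -1.18966076e+00]
```

View pics/w1.png

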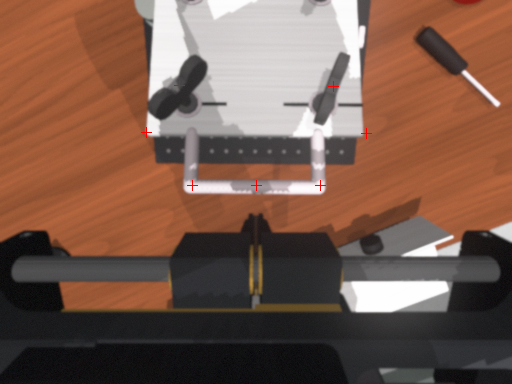

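>>> jog_arm(motion=[[[14,3,20],0],[[14,3,50],0],[[9,3,65],0],[[3,3,83],0],[[0,3,97],0]])

```text
t: 5.2
eef_pos: [633.7, 35.5, 252.2]
tcp_rot: [-3.142, 0.001, 2.709]
ft_force: [1.4, -0.7, 2.0]
opening: 0.005
grip_force: 1.1
```

>>> jog_arm(motion=[[[-3,0,14],0],[[-4,0,28],0],[[-5,0,42],0],[[-5,0,56],0],[[-4,0,70],0]])

```text
t: 5.7
eef_pos: [636.6, 34.9, 181.5]
tcp_rot: [3.142, 0.0, 2.71]
ft_force: [1.5, -0.2, 1.6]
opening: 0.006
grip_force: 0.7
```

>>> jog_arm(motion=[[[2,0,14],0],[[5,0,28],0],[[9,0,41],0],[[14,0,54],0],[[19,0,66],0]])

```text
t: 6.2
eef_pos: [619.0, 43.0, 115.5]
tcp_rot: [-3.142, -0.0, 2.71]
ft_force: [0.7, -1.0, 1.8]
opening: 0.004
grip_force: 0.7
```

>>> jog_arm(motion=[[[3,0,7],0],[[6,0,13],0],[[6,0,15],0],[[6,0,16],0],[[6,0,16],0]])

```text
t: 6.7
eef_pos: [613.3, 45.7, 101.8]
tcp_rot: [-3.141, -0.001, 2.71]
ft_force: [-7.9, 1.7, 14.4]
opening: 0.004
grip_force: 7.2
```

>>> jog_arm(motion=[[[0,0,-20],0],[[-20,0,-60],0],[[-20,0,-105],0],[[-20,0,-150],0],[[-20,0,-195],0]])

```text
t: 7.2
eef_pos: [631.8, 37.0, 297.5]
tcp_rot: [-3.142, -0.0, 2.71]
ft_force: [1.6, -0.5, -0.2]
opening: 0.006
grip_force: 0.0
```

>>> jog_arm(motion=[[[0,0,-40],0],[[0,0,-50],0],[[0,0,-50],0]], grip=0.6)

```text
t: 7.5
eef_pos: [632.3, 37.0, 347.0]
tcp_rot: [3.141, 0.003, 2.71]
ft_force: [-0.4, -0.7, -1.3]
opening: 0.199
grip_force: 0.0
```

```bash
python3 see.py w2 0
```

```text
7.55 [631.87199171  36.99487868 345.093709  ] [-3.14149348e+00 -1.28889914e-04  2.70977156e+00] [-4.58057099e-02  4.22665944e-01  1.38900627e+00 -4.46314512e-05
  1.33007718e+00 -1.18477031e+00]
```

View pics/w2.png

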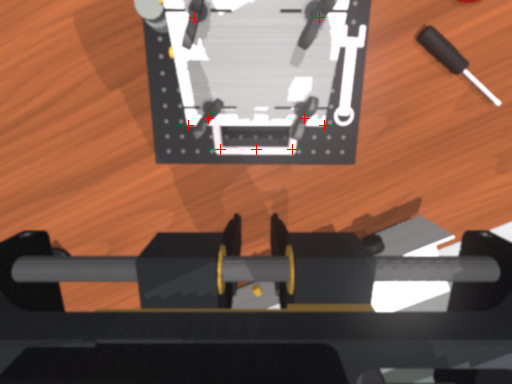

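>>> jog_arm(motion=[[[45,0,0],0],[[75,0,0],0],[[75,0,0],0],[[75,0,0],0]])

```text
t: 7.95
eef_pos: [563.7, 68.5, 344.4]
tcp_rot: [-3.141, -0.001, 2.71]
ft_force: [-0.0, -0.0, 0.0]
opening: 0.397
grip_force: 0.0
```

```bash
cat > ang.py <<'E'
from h import *
import sys
q=[515.87,92.65,2.710]
W={"HL":(32,60),"HR":(32,-60),"LL":(142,60),"LR":(142,-60)}
d=cam("wrist"); im=d["img"]; g=cv2.cvtColor(im,cv2.COLOR_BGR2GRAY); out=im.copy()
def hull(n,dl,dr=0,dy=0):
    r,y=W[n]; c,s=np.cos(dl),np.sin(dl); P=[]
    for L in(-30,30):
        for t in(-4.5,4.5):
            for h in(23.5,48.5):   # wing 25 tall about 36
                # anticlockwise seen from outside, up=+x(-r), left=+y
                P.append(cov(r+dr-(-L*s*-1)*-1*-1 - t*c, y+dy-L*c*1 - t*s*-1*-1, h))
    return cv2.convexHull(proj(d,B(np.array(P),q)).astype(np.float32)).astype(np.int32)
sel=sys.argv[2].split(",") if len(sys.argv)>2 else W
for n in sel:
    r,y=W[n]; u=proj(d,B(cov(r,y,36),q))[0]; 
    if not(-5<u[1]<384): print(n,"off",u); continue
    best=[]
    disc=np.zeros_like(g); cv2.circle(disc,(int(u[0]),int(u[1])),34,255,-1)
    dark=((g<95)&(disc>0))
    for dl in np.arange(-0.4,1.65,0.04):
        for dr in(-4,0,4):
          for dy in(-4,0,4):
            m=np.zeros_like(g); cv2.fillConvexPoly(m,hull(n,dl,dr,dy),1); m=m>0
            best.append(((m&dark).sum()/max(1,(m|dark).sum()),dl,dr,dy))
    best.sort(reverse=True); b=best[0]; print(n,[tuple(np.round(x,2)) for x in best[:3]],u.round())
    cv2.polylines(out,[hull(n,*b[1:])],True,(0,0,255),1)
cv2.imwrite("pics/%s.png"%sys.argv[1],cv2.resize(out[:250,90:430],None,fx=2.3,fy=2.3)); s=state(); print(s["t"],s["eef_pos"].round(1),s["tcp_rot"].round(3))
E
python3 ang.py w3
```

```text
HL [(np.float64(0.42), np.float64(1.16), np.float64(0.0), np.float64(0.0)), (np.float64(0.42), np.float64(1.24), np.float64(0.0), np.float64(0.0)), (np.float64(0.42), np.float64(1.24), np.float64(-4.0), np.float64(0.0))] [199. 100.]
HR [(np.float64(0.47), np.float64(1.12), np.float64(4.0), np.float64(4.0)), (np.float64(0.47), np.float64(1.08), np.float64(4.0), np.float64(4.0)), (np.float64(0.46), np.float64(0.96), np.float64(0.0), np.float64(4.0))] [316. 100.]
LL [(np.float64(0.21), np.float64(-0.16), np.float64(4.0), np.float64(4.0)), (np.float64(0.21), np.float64(-0.2), np.float64(4.0), np.float64(4.0)), (np.float64(0.2), np.float64(-0.12), np.float64(4.0), np.float64(4.0))] [211. 178.]
LR [(np.float64(0.23), np.float64(0.16), np.float64(4.0), np.float64(-4.0)), (np.float64(0.23), np.float64(0.08), np.float64(4.0), np.float64(-4.0)), (np.float64(0.23), np.float64(0.04), np.float64(4.0), np.float64(-4.0))] [303. 178.]
8.0 [564.3  68.2 344.4] [-3.141e+00 -1.000e-03  2.710e+00]
```

View pics/w3.png

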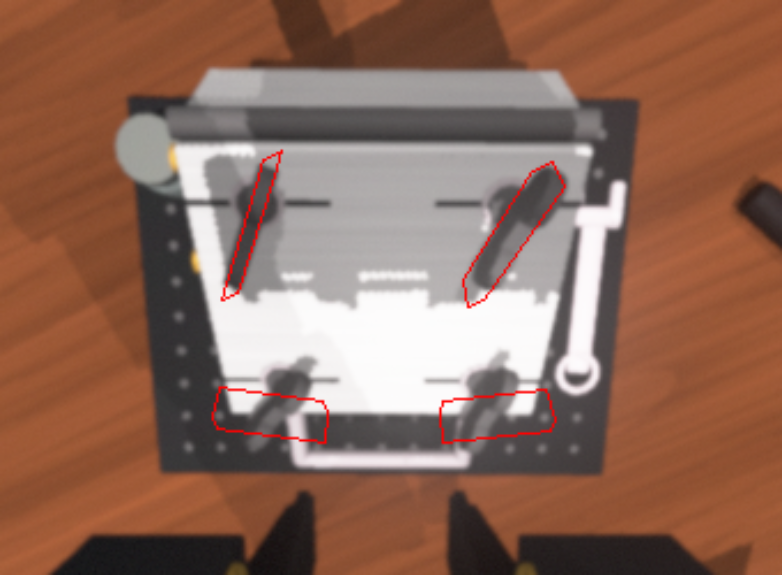

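```bash
cat >> h.py <<'E'
Q=[515.87,92.65,2.710]
W={"HL":(32,60),"HR":(32,-60),"LL":(142,60),"LR":(142,-60)}
def delta(d,p1,p2,h=36):
    c,s=np.cos(Q[2]),np.sin(Q[2]); R=np.array([[c,-s,0],[s,c,0],[0,0,1]]); n=np.array([-.5,0,.866]); up=np.array([.866,0,.5]); P=[]
    for p in(p1,p2):
        o,v=ray(d,p); o=R.T@(o-[Q[0],Q[1],0]); v=R.T@v
        P.append(o+v*((np.array([80,0,175])+n*h-o)@n)/(v@n))
    D=P[0]-P[1]; a=np.arctan2(D@up,-D[1]); a=(a+np.pi/2)%np.pi-np.pi/2
    M=(P[0]+P[1])/2; return round(a,2),round(np.linalg.norm(D)),(round((np.array([80,0,175])-M)@up),round(M[1]))
def go(n,yaw=None,dz=20):  # delta from current commanded to wing n
    st=state(); p=st["eef_pos"]; y=st["tcp_rot"][2]; t=B(cov(*W[n],36),Q)[0]+[0,0,dz]; e=t-p
    print(n,"tool shift",np.round([e[0]*np.cos(y)+e[1]*np.sin(y),e[0]*np.sin(y)-e[1]*np.cos(y),-e[2]],1),"yaw",y,"turn",None if yaw is None else round(y-yaw,3))
E
python3 - <<'E'
from h import *
d=cam("wrist")
for n,a,b in(("LL",(200.9,191.3),(224.8,157.8)),("LR",(295.2,191.3),(307.4,155.7)),("HL",(190.9,126),(206.5,71.7)),("HR",(296.5,124),(330.4,76))):
    r=delta(d,a,b); dp=np.arctan2(.866*np.sin(r[0]),np.cos(r[0])); print(n,r,"proj",dp.round(2)); go(n,1.139+dp)
E
```

```text
LL (np.float64(1.0), 69, (138, 58)) proj 0.93
LL tool shift [ -6.5 -58.  189.3] yaw 2.7095773419829436 turn 0.638
LR (np.float64(1.43), 62, (136, -57)) proj 1.41
LR tool shift [ -6.4  62.  189.3] yaw 2.7095773419829436 turn 0.162
HL (np.float64(1.18), 65, (34, 61)) proj 1.13
HL tool shift [ 88.8 -58.1 134.3] yaw 2.7095773419829436 turn 0.444
HR (np.float64(1.1), 60, (35, -57)) proj 1.04
HR tool shift [ 88.8  61.9 134.3] yaw 2.7095773419829436 turn 0.531
```

>>> jog_arm(motion=[[[39,-25,0],0.14],[[76,-50,0],0.28],[[89,-58,30],0.42],[[89,-58,70],0.44],[[89,-58,80],0.44]])

```text
t: 8.55
eef_pos: [457.9, 52.5, 262.6]
tcp_rot: [-3.138, -0.003, 2.269]
ft_force: [-0.2, -1.0, -0.3]
opening: 0.401
grip_force: 0.0
```

>>> jog_arm(motion=[[[0,0,0],0],[[0,0,0],0]])

```text
t: 8.75
eef_pos: [460.0, 52.8, 266.4]
tcp_rot: [3.141, 0.0, 2.27]
ft_force: [0.1, -0.3, -0.3]
opening: 0.401
grip_force: 0.0
```

```bash
python3 - <<'E'
from h import *
d=cam("wrist");go("HL",2.269); im=d["img"].copy()
cv2.imwrite("pics/w4.png",im)
E
```

```text
HL tool shift [-0.  -0.5 56.5] yaw 2.2703282683791968 turn 0.001
```

View pics/w4.png

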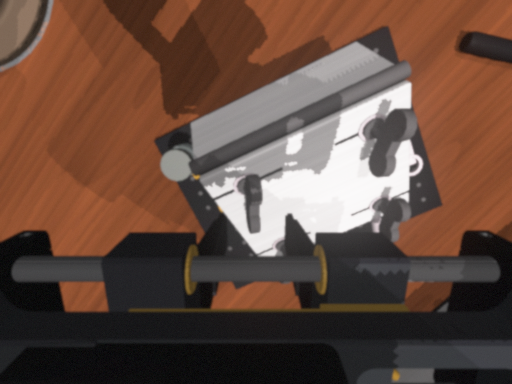

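>>> jog_arm(motion=[[[0,0,20],0],[[0,0,40],0],[[0,0,50],0],[[0,0,56],0],[[0,0,56],0]])

```text
t: 9.3
eef_pos: [459.2, 52.9, 209.7]
tcp_rot: [-3.142, 0.0, 2.27]
ft_force: [0.3, -0.5, 0.5]
opening: 0.397
grip_force: 0.0
```

>>> jog_arm(motion=[[[0,0,0],0],[[0,0,0],0],[[0,0,0],0],[[0,0,0],0],[[0,0,0],0]], grip=1)

```text
t: 9.8
eef_pos: [458.4, 52.5, 209.9]
tcp_rot: [-3.14, 0.0, 2.27]
ft_force: [-2.6, -4.4, 3.9]
opening: 0.122
grip_force: 29.4
```

>>> jog_arm(motion=[[[0,0,0],0.08],[[0,0,0],0.16],[[0,0,0],0.24],[[0,0,0],0.32],[[0,0,0],0.4]])

```text
t: 10.3
eef_pos: [459.0, 52.0, 209.9]
tcp_rot: [-3.141, 0.002, 1.868]
ft_force: [-0.4, -10.7, 4.9]
opening: 0.147
grip_force: 31.6
```

>>> jog_arm(motion=[[[0,0,0],0.08],[[0,0,0],0.16],[[0,0,0],0.24],[[0,0,0],0.32],[[0,0,0],0.4]])

```text
t: 10.8
eef_pos: [459.3, 52.3, 210.3]
tcp_rot: [3.14, 0.001, 1.468]
ft_force: [1.5, -5.9, 8.1]
opening: 0.168
grip_force: 31.4
```

>>> jog_arm(motion=[[[0,0,0],0.08],[[0,0,0],0.16],[[0,0,0],0.24],[[0,0,0],0.33],[[0,0,0],0.33]])

```text
t: 11.3
eef_pos: [460.1, 52.6, 210.8]
tcp_rot: [3.138, -0.001, 1.137]
ft_force: [2.3, -3.4, 9.7]
opening: 0.167
grip_force: 31.4
```

```bash
python3 - <<'E'
from h import *
s=state();print(s["eef_pos"],s["tcp_rot"],s["ft_force"],s["moment"],s["opening"])
E
```

```text
[460.07482432  52.60414564 210.75383934] [ 3.13807429e+00 -8.29504018e-04  1.13706954e+00] [ 2.27817624 -3.42165395  9.68805964] [-0.4858206  -0.00492968  0.10665466] 0.1667377618988667
```

>>> jog_arm(motion=[[[0,0,0],0],[[0,0,0],0],[[0,0,-20],0],[[0,0,-60],0],[[0,0,-100],0]], grip=0.6)

```text
t: 11.8
eef_pos: [458.4, 53.0, 310.4]
tcp_rot: [-3.14, 0.001, 1.14]
ft_force: [0.9, 0.2, -1.1]
opening: 0.398
grip_force: 0.0
```

>>> jog_arm(motion=[[[25,20,-30],-0.14],[[55,43,-30],-0.28],[[85,67,-30],-0.42],[[115,91,-30],-0.56],[[120,95,-30],-0.7]])

```text
t: 12.3
eef_pos: [597.6, 123.8, 338.2]
tcp_rot: [-3.141, -0.001, 1.847]
ft_force: [-1.5, 0.5, -0.6]
opening: 0.397
grip_force: 0.0
```

>>> jog_arm(motion=[[[0,0,0],-0.145],[[0,0,0],-0.29],[[0,0,0],-0.435],[[0,0,0],-0.58],[[0,0,0],-0.71]])

```text
t: 12.8
eef_pos: [595.2, 122.4, 339.2]
tcp_rot: [-3.141, -0.001, 2.556]
ft_force: [0.5, 0.7, 0.0]
opening: 0.4
grip_force: 0.0
```

```bash
python3 - <<'E'
from h import *
d=cam("wrist");go("LR",2.549); im=d["img"].copy()
for n in W: print(n,proj(d,B(cov(*W[n],36),Q)).round())
cv2.imwrite("pics/w5.png",cv2.resize(im[:280,60:450],None,fx=2,fy=2,interpolation=cv2.INTER_CUBIC))
E
```

```text
LR tool shift [ -1.4   0.  184. ] yaw 2.5630877574519637 turn 0.014
HL [[125. 113.]]
HR [[241.  94.]]
LL [[164. 188.]]
LR [[255. 175.]]
```

View pics/w5.png

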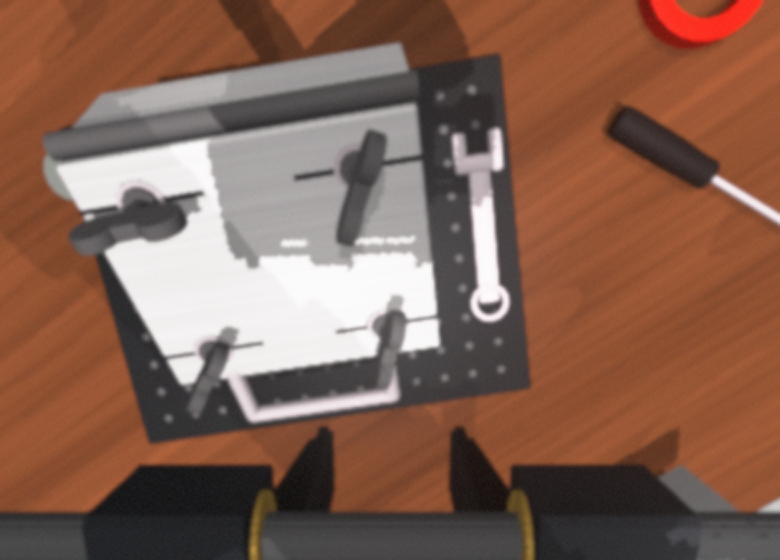

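```bash
python3 - <<'E'
from h import *
d=cam("wrist")
f=lambda u,v:(u/2+60,v/2)
for h in(30,36,44):
  print("HL",delta(d,f(73,240),f(186,212),h),delta(d,f(95,236),f(163,219),h),"line",delta(d,f(80,213),f(203,193),8))
print("LR",delta(d,f(397,298),f(386,386)),"HR",delta(d,f(377,132),f(345,242)),"LL",delta(d,f(231,330),f(195,414)))
# edge-based: auto fit of HL dark blob axis
g=cv2.cvtColor(d["img"],cv2.COLOR_BGR2GRAY)
m=np.zeros_like(g); x0,x1,y0,y1=95,155,100,128; m[y0:y1,x0:x1]=(g[y0:y1,x0:x1]<90)
ys,xs=np.nonzero(m); print(len(xs),xs.mean(),ys.mean()); v=cv2.fitLine(np.c_[xs,ys].astype(np.float32),cv2.DIST_HUBER,0,.01,.01).ravel(); print(v, delta(d,(v[2]-25*v[0],v[3]-25*v[1]),(v[2]+25*v[0],v[3]+25*v[1])))
go("LR",2.549)
E
```

```text
HL (np.float64(0.09), 64, (36, 65)) (np.float64(0.09), 39, (36, 65)) line (np.float64(0.0), 70, (34, 63))
HL (np.float64(0.09), 63, (33, 62)) (np.float64(0.09), 38, (33, 62)) line (np.float64(0.0), 70, (34, 63))
HL (np.float64(0.09), 61, (29, 58)) (np.float64(0.09), 37, (29, 58)) line (np.float64(0.0), 70, (34, 63))
LR (np.float64(1.35), 74, (139, -61)) HR (np.float64(1.13), 60, (33, -58)) LL (np.float64(0.95), 83, (142, 58))
746 121.01876675603218 109.59249329758713
[  0.98137486  -0.19210257 122.4978     108.80851   ] (np.float64(0.04), 52, (28, 61))
LR tool shift [-1.400e+00  1.000e-01  1.841e+02] yaw 2.5517853345922434 turn 0.003
```

>>> jog_arm(motion=[[[-1,0,45],0],[[-1,0,90],0],[[-1,0,130],0],[[-1,0,160],0],[[-1,0,182],0]])

```text
t: 13.4
eef_pos: [595.4, 121.7, 155.3]
tcp_rot: [-3.14, -0.002, 2.545]
ft_force: [0.2, -0.2, 0.3]
opening: 0.399
grip_force: 0.0
```

>>> jog_arm(motion=[[[0,0,0],0],[[0,0,0],0],[[0,0,0],0],[[0,0,0],0],[[0,0,0],0]], grip=1)

```text
t: 13.9
eef_pos: [596.1, 120.4, 158.7]
tcp_rot: [-3.14, 0.002, 2.55]
ft_force: [-2.4, -9.0, 1.2]
opening: 0.101
grip_force: 29.4
```

>>> jog_arm(motion=[[[0,0,0],0.08],[[0,0,0],0.16],[[0,0,0],0.24],[[0,0,0],0.32],[[0,0,0],0.4]])

```text
t: 14.4
eef_pos: [596.7, 120.2, 158.9]
tcp_rot: [3.141, 0.003, 2.147]
ft_force: [1.0, -10.0, 2.4]
opening: 0.121
grip_force: 31.6
```

>>> jog_arm(motion=[[[0,0,0],0.08],[[0,0,0],0.16],[[0,0,0],0.24],[[0,0,0],0.32],[[0,0,0],0.4]])

```text
t: 14.9
eef_pos: [597.1, 120.2, 159.2]
tcp_rot: [3.139, 0.003, 1.747]
ft_force: [2.0, -9.4, 3.1]
opening: 0.139
grip_force: 31.2
```

>>> jog_arm(motion=[[[0,0,0],0.08],[[0,0,0],0.16],[[0,0,0],0.24],[[0,0,0],0.32],[[0,0,0],0.4]])

```text
t: 15.4
eef_pos: [597.6, 120.9, 159.7]
tcp_rot: [3.137, -0.0, 1.347]
ft_force: [3.6, -5.5, 5.2]
opening: 0.146
grip_force: 30.8
```

>>> jog_arm(motion=[[[0,0,0],0.08],[[0,0,0],0.16],[[0,0,0],0.24],[[0,0,0],0.24]])

```text
t: 15.8
eef_pos: [598.4, 121.2, 160.1]
tcp_rot: [3.135, -0.003, 1.107]
ft_force: [6.7, -4.7, 5.8]
opening: 0.135
grip_force: 30.9
```

>>> jog_arm(motion=[[[0,0,0],0],[[0,0,0],0],[[0,0,-20],0],[[0,0,-60],0],[[0,0,-100],0]], grip=0.6)

```text
t: 16.3
eef_pos: [595.6, 121.8, 258.7]
tcp_rot: [-3.14, 0.001, 1.11]
ft_force: [0.7, -0.4, -0.2]
opening: 0.394
grip_force: 0.0
```

>>> jog_arm(motion=[[[0,0,-40],-0.14],[[-25,-2,-65],-0.28],[[-63,-6,-65],-0.42],[[-63,-6,-65],-0.56],[[-63,-6,-65],-0.7]])

```text
t: 16.8
eef_pos: [562.0, 67.3, 323.5]
tcp_rot: [3.141, 0.0, 1.814]
ft_force: [0.2, 0.7, -0.2]
opening: 0.395
grip_force: 0.0
```

>>> jog_arm(motion=[[[0,0,0],-0.145],[[0,0,0],-0.29],[[0,0,0],-0.435],[[0,0,0],-0.58],[[0,0,0],-0.725]])

```text
t: 17.3
eef_pos: [562.4, 68.1, 322.9]
tcp_rot: [-3.142, -0.0, 2.541]
ft_force: [0.1, -0.2, 0.5]
opening: 0.402
grip_force: 0.0
```

>>> jog_arm(motion=[[[0,0,0],-0.1],[[0,0,0],-0.18],[[0,0,0],-0.18]])

```text
t: 17.6
eef_pos: [562.4, 68.1, 322.9]
tcp_rot: [-3.142, -0.0, 2.716]
ft_force: [0.5, -0.1, -0.5]
opening: 0.402
grip_force: 0.0
```

```bash
python3 - <<'E'
from h import *
d=cam("wrist");go("HR",1.139+1.06); im=d["img"]
for n in W: print(n,proj(d,B(cov(*W[n],36),Q)).round())
cv2.imwrite("pics/w6raw.png",im)
cv2.imwrite("pics/w6.png",cv2.resize(im[30:230,130:385],None,fx=3,fy=3,interpolation=cv2.INTER_CUBIC))
E
```

```text
HR tool shift [ 86.7  63.1 112.7] yaw 2.7129749385813775 turn 0.514
HL [[196.  99.]]
HR [[321. 100.]]
LL [[209. 182.]]
LR [[306. 183.]]
```

View pics/w6.png

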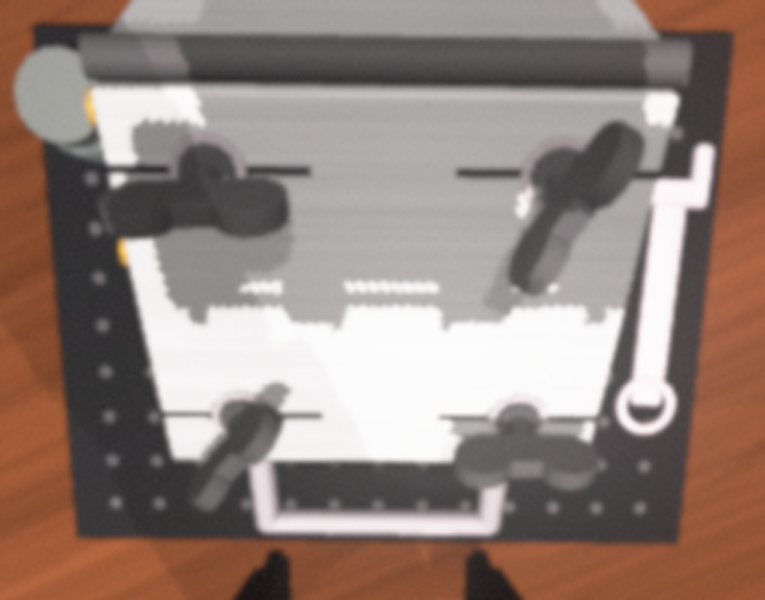

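>>> jog_arm(motion=[[[37,27,0],0.13],[[74,54,10],0.26],[[87,63,40],0.39],[[87,63,60],0.51],[[87,63,60],0.51]])

```text
t: 18.15
eef_pos: [508.4, 161.7, 260.8]
tcp_rot: [-3.138, -0.002, 2.202]
ft_force: [0.7, 0.2, 0.2]
opening: 0.4
grip_force: 0.0
```

```bash
python3 - <<'E'
from h import *
g=cv2.imread("pics/w6raw.png")
d=cam("wrist");go("HR",1.139+1.06)
E
```

```text
HR tool shift [-0.3  0.4 52.1] yaw 2.2059696125324235 turn 0.007
```

>>> jog_arm(motion=[[[0,0,20],0],[[0,0,40],0],[[0,0,50],0],[[0,0,52],0],[[0,0,52],0]])

```text
t: 18.7
eef_pos: [510.1, 161.2, 211.3]
tcp_rot: [3.141, 0.0, 2.205]
ft_force: [-0.2, 0.8, -0.3]
opening: 0.403
grip_force: 0.0
```

>>> jog_arm(motion=[[[0,0,0],0],[[0,0,0],0],[[0,0,0],0],[[0,0,0],0],[[0,0,0],0]], grip=1)

```text
t: 19.2
eef_pos: [509.5, 161.2, 210.9]
tcp_rot: [-3.141, 0.0, 2.205]
ft_force: [-0.8, -1.2, 4.3]
opening: 0.124
grip_force: 29.0
```

>>> jog_arm(motion=[[[0,0,0],0.08],[[0,0,0],0.16],[[0,0,0],0.24],[[0,0,0],0.32],[[0,0,0],0.4]])

```text
t: 19.7
eef_pos: [510.0, 160.5, 210.8]
tcp_rot: [3.141, 0.002, 1.803]
ft_force: [1.4, -7.3, 3.3]
opening: 0.152
grip_force: 31.1
```

>>> jog_arm(motion=[[[0,0,0],0.08],[[0,0,0],0.16],[[0,0,0],0.24],[[0,0,0],0.32],[[0,0,0],0.4]])

```text
t: 20.2
eef_pos: [510.3, 160.8, 211.2]
tcp_rot: [3.14, 0.001, 1.402]
ft_force: [1.9, -4.6, 7.5]
opening: 0.162
grip_force: 31.2
```

>>> jog_arm(motion=[[[0,0,0],0.08],[[0,0,0],0.16],[[0,0,0],0.24],[[0,0,0],0.28],[[0,0,0],0.28]])

```text
t: 20.7
eef_pos: [511.0, 161.1, 211.7]
tcp_rot: [3.138, -0.001, 1.124]
ft_force: [4.0, -3.3, 8.6]
opening: 0.16
grip_force: 31.1
```

>>> jog_arm(motion=[[[0,0,0],0],[[0,0,0],0],[[0,0,-20],0],[[0,0,-55],0],[[0,0,-80],0]], grip=0.6)

```text
t: 21.2
eef_pos: [509.6, 161.5, 292.0]
tcp_rot: [-3.142, -0.0, 1.125]
ft_force: [0.1, 0.6, 0.3]
opening: 0.4
grip_force: 0.0
```

>>> jog_arm(motion=[[[-30,24,0],-0.14],[[-60,48,0],-0.28],[[-90,72,0],-0.42],[[-118,97,0],-0.56],[[-118,97,0],-0.7]])

```text
t: 21.7
eef_pos: [547.0, 9.7, 290.1]
tcp_rot: [-3.141, 0.0, 1.827]
ft_force: [0.2, -0.2, 0.3]
opening: 0.401
grip_force: 0.0
```

>>> jog_arm(motion=[[[0,0,20],-0.13],[[0,0,50],-0.24],[[0,0,70],-0.24],[[0,0,70],-0.24]])

```text
t: 22.1
eef_pos: [545.1, 13.2, 218.1]
tcp_rot: [-3.137, -0.003, 2.065]
ft_force: [-0.5, -0.3, -0.2]
opening: 0.402
grip_force: 0.0
```

```bash
python3 - <<'E'
from h import *
d=cam("wrist");go("LL",2.06,22)
cv2.imwrite("pics/w7.png",d["img"])
E
```

```text
LL tool shift [-0.6  0.  62.7] yaw 2.064379988738783 turn 0.004
```

View pics/w7.png

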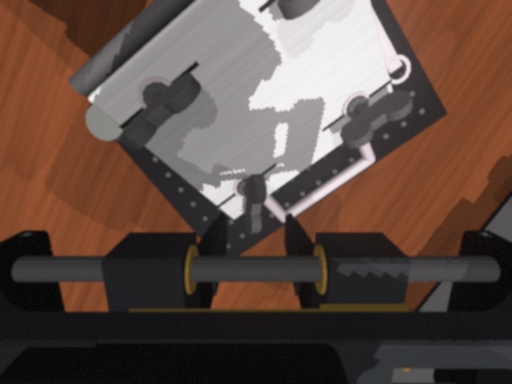

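>>> jog_arm(motion=[[[0,0,25],0],[[0,0,45],0],[[0,0,58],0],[[0,0,62],0],[[0,0,62],0]])

```text
t: 22.65
eef_pos: [546.6, 13.1, 159.3]
tcp_rot: [3.141, 0.0, 2.065]
ft_force: [-0.3, -0.0, 0.7]
opening: 0.403
grip_force: 0.0
```

>>> jog_arm(motion=[[[0,0,0],0],[[0,0,0],0],[[0,0,0],0],[[0,0,0],0],[[0,0,0],0]], grip=1)

```text
t: 23.15
eef_pos: [546.1, 12.8, 159.0]
tcp_rot: [-3.141, 0.0, 2.065]
ft_force: [-3.5, -1.6, 5.7]
opening: 0.131
grip_force: 28.2
```

>>> jog_arm(motion=[[[0,0,0],0.08],[[0,0,0],0.16],[[0,0,0],0.24],[[0,0,0],0.32],[[0,0,0],0.4]])

```text
t: 23.65
eef_pos: [546.4, 12.0, 158.8]
tcp_rot: [3.141, 0.002, 1.663]
ft_force: [-1.3, -8.0, 2.5]
opening: 0.139
grip_force: 30.8
```

>>> jog_arm(motion=[[[0,0,0],0.08],[[0,0,0],0.16],[[0,0,0],0.24],[[0,0,0],0.32],[[0,0,0],0.4]])

```text
t: 24.15
eef_pos: [547.2, 12.5, 159.4]
tcp_rot: [3.139, 0.0, 1.262]
ft_force: [2.4, -3.3, 6.6]
opening: 0.142
grip_force: 31.0
```

>>> jog_arm(motion=[[[0,0,0],0.08],[[0,0,0],0.14],[[0,0,0],0.14],[[0,0,0],0.14]])

```text
t: 24.55
eef_pos: [547.7, 12.6, 159.6]
tcp_rot: [3.138, -0.001, 1.125]
ft_force: [4.4, -3.0, 6.0]
opening: 0.144
grip_force: 31.0
```

>>> jog_arm(motion=[[[0,0,0],0],[[0,0,0],0],[[0,0,-20],0],[[0,0,-60],0],[[0,0,-100],0]], grip=0.6)

```text
t: 25.05
eef_pos: [545.7, 13.2, 259.1]
tcp_rot: [-3.139, 0.001, 1.125]
ft_force: [0.8, -0.2, 0.2]
opening: 0.4
grip_force: 0.0
```

>>> jog_arm(motion=[[[0,0,-40],-0.14],[[25,-4,-63],-0.28],[[56,-9,-63],-0.42],[[56,-9,-63],-0.56],[[56,-9,-63],-0.7]])

```text
t: 25.55
eef_pos: [562.1, 68.4, 321.3]
tcp_rot: [-3.141, -0.0, 1.832]
ft_force: [-1.0, 0.9, -0.2]
opening: 0.398
grip_force: 0.0
```

>>> jog_arm(motion=[[[0,0,0],-0.145],[[0,0,0],-0.29],[[0,0,0],-0.435],[[0,0,0],-0.58],[[0,0,0],-0.725]])

```text
t: 26.05
eef_pos: [562.0, 67.6, 321.3]
tcp_rot: [-3.141, -0.001, 2.556]
ft_force: [0.4, 0.0, -0.7]
opening: 0.4
grip_force: 0.0
```

>>> jog_arm(motion=[[[0,0,0],-0.1],[[0,0,0],-0.16],[[0,0,0],-0.16]])

```text
t: 26.35
eef_pos: [562.0, 67.5, 321.3]
tcp_rot: [-3.141, -0.001, 2.711]
ft_force: [1.1, 0.1, 0.6]
opening: 0.404
grip_force: 0.0
```

```bash
cat > chk.py <<'E'
from h import *
d=cam("wrist"); im=d["img"]; cv2.imwrite("pics/w8.png",im); s=state(); print(s["t"],s["eef_pos"].round(1),s["tcp_rot"].round(3))
u={n:proj(d,B(cov(*W[n],36),Q))[0] for n in W}
for nm in("wing_high_left","wing_low_right"):
  for r in cut_out(nm,d):
    m=r["region"]; ys,xs=np.nonzero(m); c=np.array([xs.mean(),ys.mean()]); n=min(W,key=lambda k:np.hypot(*(u[k]-c)))
    if np.hypot(*(u[n]-c))>25: continue
    v=cv2.fitLine(np.c_[xs,ys].astype(np.float32),cv2.DIST_L2,0,.01,.01).ravel()
    # bottom profile: lowest pixel of left and right halves
    L=xs<c[0]; bot=lambda k:np.percentile(ys[k],97)
    e=[(v[2]+t*v[0],v[3]+t*v[1]) for t in(-22,22)]
    print(nm,n,round(r["p"],2),len(xs),c.round(),"axis",delta(d,*e),"bottoms",bot(L),bot(~L),"box",r["box"])
E
python3 chk.py
```

```text
26.4 [562.1  67.5 321.3] [-3.141e+00 -1.000e-03  2.708e+00]
wing_high_left HL 0.83 1309 [195.  97.] axis (np.float64(0.08), 42, (29, 60)) bottoms 109.0 107.0 box [162.9, 77.4, 228.0, 110.2]
wing_low_right LR 0.64 916 [305. 181.] axis (np.float64(-0.04), 54, (138, -57)) bottoms 191.41999999999996 191.0 box [280.0, 162.2, 329.4, 196.4]
```

```bash
cat > chk2.py <<'E'
from h import *
d=cam("wrist"); im=d["img"]; g=cv2.cvtColor(im,cv2.COLOR_BGR2GRAY)
full={"HL":"wing_high_left","HR":"wing_high_right","LL":"wing_low_left","LR":"wing_low_right"}
for n in W:
  u=proj(d,B(cov(*W[n],36),Q))[0]
  for r in cut_out(full[n],d):
    m=r["region"]; ys,xs=np.nonzero(m); c=np.array([xs.mean(),ys.mean()])
    if np.hypot(*(u-c))>25: print(n,"elsewhere",c.round(),round(r["p"],2)); continue
    cols=np.arange(xs.min(),xs.max()+1); bot=np.array([ys[xs==k].max() if (xs==k).any() else 0 for k in cols]); top=np.array([ys[xs==k].min() if (xs==k).any() else 0 for k in cols])
    k=len(cols); i1=int(.22*k); i2=int(.78*k); w=int(.1*k)
    b1=bot[i1-w:i1+w+1].mean();b2=bot[i2-w:i2+w+1].mean()
    print(n,round(r["p"],2),"d_bottom",delta(d,(cols[i1],b1),(cols[i2],b2),45)[0],"span",cols[0],cols[-1]); print(" ",bot[::3]); print(" ",top[::3])
# raw gray profiles for the high ones
for n in("HL","HR"):
  u=proj(d,B(cov(*W[n],36),Q))[0].astype(int)
  sub=g[u[1]-25:u[1]+25,u[0]-36:u[0]+36]; print(n,u); 
  for row in sub[::3]: print("".join("#" if p<65 else "+" if p<95 else "." for p in row))
E
python3 chk2.py
```

```text
HL 0.72 d_bottom 0.02 span 164 225
  [103 107 108 109 109 109 108 107 106 106 106 106 105 106 108 108 108 108
 107 106 104]
  [96 94 93 92 91 91 91 90 89 81 79 79 79 81 84 88 89 89 89 90 93]
HR 0.71 d_bottom 0.02 span 289 353
  [104 107 109 110 110 110 109 108 107 106 106 106 106 106 107 108 109 109
 109 108 107 102]
  [97 92 91 90 90 90 86 81 79 79 79 79 82 88 89 89 90 90 90 91 92 94]
HR elsewhere [209. 180.] 0.51
LL 0.85 d_bottom 0.04 span 184 232
  [186 190 192 192 191 190 189 188 188 188 188 190 191 191 190 189 186]
  [181 178 176 175 175 174 174 166 165 164 165 168 174 174 175 176 180]
LR 0.93 d_bottom 0.02 span 281 330
  [186 190 192 192 192 192 190 188 188 188 188 190 191 192 192 191 188]
  [180 176 175 175 175 167 165 164 164 165 174 174 174 175 175 176 179]
HL [195  99]
........................................................................
++......................................................................
.................................+++++++++++............................
...............................++++++++++++++++.........................
#####++.........++
[... 1484 characters left out ...]
+++++++++++++++++++++++++++++++++++++......
......++++++++++++++++++++++++++..+........++++++++++++++++++++++++.....
.....++++++++++++++++++++...+..............+++++++++++++++++++++++......
.....+++++++++++.+++++.....................++++++++++++++++++++++.......
.........+++++++++.++..........................++++++++++++++...........
........................................................................
........................................................................
........................................................................
..........................................................+.............
..........................................................+.............
```

```bash
python3 -c "
from cell import job_done;print(job_done())"
```

```text
the job is handed in; nothing more can be done
None
```

I closed the cover by its handle bar and tightened the screws in cross order: high left and low right, then high right and low left. In the last wrist picture all four wings measured within about 0.04 rad of their lines (tolerance 0.14). I handed the job in after about 26 s of robot time. The system gave no verdict, and I didn't re-measure the bystanders, though no contact with them showed in the forces.

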